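Weight the stall lamp and raise its mast

ROBOT

A 6-joint arm with a two-finger parallel gripper is mounted at the origin on the work surface. World frame = base frame: x ahead of the robot, y to its left, z up, the work surface at z = 0. Lengths are in m, angles in rad, forces in N, time in s.
With the tool pointing down it reaches from about 0.25 to 0.775 m from the base axis. Payload 4 kg.
Tool frame: the origin (TCP) lies between the finger pads; the fingertips stand 14 mm ahead of it and the grasp point (between the pads) lies 5 mm behind it (tip_reach is the distance from the TCP to the fingertips, in m); z points along the fingers, y is the line along which they close (so a half turn about z gives the same grasp; the last joint's range is limited). The gripper opens to 94 mm and grips with 3 to 60 N. Pads are 16 mm wide; open, the fingers measure 119 mm over their backs; the gripper's body (75 mm by 177 mm) begins 78 mm behind the grasp point.
Start: joints at [-1.347, 0.087, 1.371, -0, 1.684, -0.103], TCP at [0.177, -0.521, 0.22] pointing down, gripper open.
Joint ranges: [-3.1, 3.1], [-0.76, 2.03], [0.27, 2.55], [-1.08, 4.22], [0.17, 2.65], [-2.57, 2.57]. Speed limits (rad/s): [2.79, 2.79, 3.14, 3.14, 3.14, 3.14].

INTERFACE

Orientations are given as [roll, pitch, yaw] about the fixed x, y, z axes, in that order (R = Rz(yaw) Ry(pitch) Rx(roll)).
In Python, from bench import * gives the robot as it stands. The module is installed in compiled form; this text tells all that it offers.
- The arm moves only by the tool servo_tool, never from a script. Its argument "targets" is a list of rows, each a list of 4 numbers: the shift along the tool's x, y, z in cm, then the turn about the tool's z in degrees. A call has 1 to 8 rows; each row is the pose to reach, as a shift and turn from the pose commanded when the call began, along the tool's axes at that moment; what a row does not reach only later rows make up. A row lasts 1/8 s, in which the tool goes at most 62.5 mm and 10.7 degrees, less where a joint would pass 70% of its speed; a pose out of reach is approached as far as the arm can. A call with a gripper value outside its range is refused whole. "claw" is the closure in counts, from 0 (fully open) to 255 (shut), set as the call begins (left out, the last holds). The fingers move at their own pace and stop on an object; the grip force is fixed at half the most. Time passes only in rows, so rows that repeat a pose let the fingers close. It gives the time, the measured TCP pose, the force, the opening and the grip force at its end, in the units of the state.
- get_obs(): the state, without advancing time (a new reading comes with each control period).
- snapshot(name): name is "scene" or "top" or "wrist"; returns the picture (400x640x3 uint8, blue, green, red); there is no depth.
- camera_model(name): a dict with "camera_matrix" (3x3 intrinsics, pixels), "camera_from_world" (4x4, takes a point from world to camera coordinates). Camera axes: x right, y up, looking along -z (the intrinsics and any distortion apply to the point x, -y, -z); pixel columns grow to the right and rows downward; lengths in m; the calibration is good to about 2 mm. The wrist camera is an equidistant fisheye: a pixel r from the principal point sees the ray r / f radians off the axis. A picture is of the moment at which its call begins: read the wrist's pose just before it. camera_model takes no time and is no camera call; for the wrist camera it gives the pose at the moment of the call.
- close_job(): hands the job in; it is judged then, once.
The state is a dict: "time": time; "joint_positions": joint angles; "qvel": joint speeds; "joint_torque": joint torques, N m; "tool_pos": TCP position; "ee_rot": TCP orientation; "wrist_force": force on the tool from outside, world axes, zero at the start; "wrist_torque": the same for the moment, N m; "width": finger opening in m; "finger_force": force on a finger pad.
Only numpy, scipy, OpenCV 4.12 (cv2) and the standard library are available. Lean on these libraries where they do the work, as an engineer would, in place of code of your own. Each camera call takes 0.05 s, during which the arm holds its last target. There are 200 camera calls.

TASK

On the pottery stall's bench, pour all five clay balls from the long-handled dipper into the ballast bowl on the lamp's foot, then set the empty dipper back down upright on the bench and let go of it. After that raise the lamp: squeeze the release button on the side of the mast's head and pull the mast straight up past its first stop to the second stop, its full height. Finish while still holding the head there with the button squeezed in, so that somebody else can tighten the mast; do not disturb the plates, the tumbler or the lidded pot.

Things in the scene. Friction and masses are not known exactly. Their poses are not given: they have to be found in the camera images.
- dipper_grip (a point): where to grip the dipper, a white ceramic scoop standing on the bench: on the axis of its level round bar handle, 14 mm in diameter, 28 mm above the bench. x points along the handle to the cup (cup axis 85 mm away, the handle meets the cup about 40 mm away), z is up; the handle goes on 46 mm the other way
- dipper_center (a point): middle of the dipper's flared round cup, half-way up (18 mm above its underside), axes as the grip's: 66 mm across at the foot, 94 mm at the rim, 36 mm high, wall and floor 4 mm; about 0.14 kg. The balls lie loose in it and roll out when it is tipped sideways about the handle by some 90 degrees
- ball0_center (a point): centre of clay ball 1 of 5 (terracotta, 20 mm in diameter, about 12 g), at the start in the dipper
- ball1_center (a point): centre of clay ball 2 of 5 (terracotta, 20 mm in diameter, about 12 g), at the start in the dipper
- ball2_center (a point): centre of clay ball 3 of 5 (terracotta, 20 mm in diameter, about 12 g), at the start in the dipper
- ball3_center (a point): centre of clay ball 4 of 5 (terracotta, 20 mm in diameter, about 12 g), at the start in the dipper
- ball4_center (a point): centre of clay ball 5 of 5 (terracotta, 20 mm in diameter, about 12 g), at the start in the dipper
- bowl (a point): middle of the inner floor of the round terracotta ballast bowl on the lamp's fixed wooden foot: inside diameter 90 mm at the floor, 118 mm at the rim; wall 5 mm; rim 45 mm above this point, 66 mm above the bench. x points from the bowl to the mast (axis 135 mm away), z up. The foot, 270 x 150 x 16 mm, runs from 70 mm before this point to 200 mm beyond it along x
- mast_grip (a point): centre of the black head on the mast, gripped from above: block 30 (x) x 34 (y) x 40 mm high; axes as the bowl's. Squeeze head and +y side button together along y (42 mm wide, 36 mm with the button in). Below it a collar, then the fixed sleeve; a lamp reaches from the collar to +x, its top 20 mm below this point. 212 mm above the bench at the start, 322 mm at the second stop. Slides straight up
- button_face (a point): centre of the outer face of the steel release button, 22 mm (x) by 28 mm high, on the +y side of the mast's head; pushed towards the head (-y)
- button (a joint): how far the button is pushed in: 0 out, 0.006 m fully in; sprung, 3 N to start and 6 N fully in. Beyond about 0.005 the mast is free to slide; out, a pin locks it at the start, at the first and at the second stop
- mast (a joint): how far the mast is pulled up: 0 at the start (locked), 0.055 m first stop, 0.110 m second stop, where it meets its end; takes about 5 to 8 N to lift with the button in, and sinks back if nothing holds it
- plates: bystander: a stack of five plates, 110 mm across and 50 mm high; origin under its centre
- tumbler: bystander: a white ceramic tumbler, 64 mm across and 85 mm high; origin under its centre
- tagine: bystander: a terracotta pot with a pointed lid, 110 mm across and 110 mm high; origin under its centre
Not all that is in view belongs to the job. What is shaped like the part that bears dipper_grip but yellow is not meant.

How it is judged:
On the way, in this order (a step that is already met when the one before it is completed fails the run):
1. all five balls lie in the ballast bowl (horizontal distance between each of ball0_center, ball1_center, ball2_center, ball3_center, ball4_center and bowl below 0.055 m and z of ball0_center in the frame of bowl between 0 and 0.045 m and z of ball1_center in the frame of bowl between 0 and 0.045 m and z of ball2_center in the frame of bowl between 0 and 0.045 m and z of ball3_center in the frame of bowl between 0 and 0.045 m and z of ball4_center in the frame of bowl between 0 and 0.045 m), for 0.2 s.
2. the empty dipper stands upright on the bench, let go (height (world z) of dipper_center below 0.023 m and angle between dipper_center's own z axis and vertical below 0.12 rad and contact force between the fingers and dipper below 0.05 N), for 0.2 s.
3. with the button squeezed in by the fingers, the mast is pulled past its first stop (value of joint mast above 0.06 m and value of joint button above 0.004 m and contact force between the fingers and button above 1 N), for 0.1 s.
At the end, for the whole second after the job is handed in: mast still, raised 105 mm or more of 110; fingers gripping its head, button in 4.5 mm or more (the hand, not the lock, carries it); all five balls in the bowl (within 55 mm of its axis, below its rim); dipper upright within 7 degrees on the bench, let go (all of step 1 and all of step 2 and value of joint mast above 0.105 m and value of joint button above 0.0045 m and contact force between the fingers and mast above 1 N and contact force between the fingers and button above 1 N and velocity of joint mast between -0.01 and 0.01 m/s); the arm keeps its last pose, push and grip.
It fails at once if the plates is disturbed (moved 30 mm) (distance of plates from where it was at the start of the episode above 0.03 m).
It fails at once if the tumbler is disturbed (moved 30 mm) (distance of tumbler from where it was at the start of the episode above 0.03 m).
It fails at once if the tagine is disturbed (moved 30 mm) (distance of tagine from where it was at the start of the episode above 0.03 m).
It fails at once if the mast is raised before the dipper is set down (value of joint mast above 0.02 m and height (world z) of dipper_center above 0.03 m).
It also fails if it takes over 64 s, if anything falls off the work surface, if the arm or the gripper's body presses on something with over 40 N, if the wrist force passes 120 N, or if a joint passes its speed limit or range.

## Working session

There is one attempt and no reset: what is moved stays moved. The work goes in short steps, Python scripts to look and compute and a tool call to move; the robot and the scene stay as the last step left them, time stands still between calls to the robot, and variables do not carry over. Pictures are saved under pics/ and viewed, at most 10 in all, crops included, and the job is handed in when it is done.

Besides the shell and the picture viewer there is one more tool, called after ">>>" by a JSON object that holds its "method" and its "body", one argument or row to a line. servo_tool: Moves the arm, as the interface text tells. Its arguments: {"type":"object","properties":{"targets":{"type":"array"},"claw":{"type":"number"}},"required":["targets"]}

```bash
mkdir -p pics
python3 - <<'E'
from bench import *
import cv2,numpy as np
for n in("scene","top"):
    cv2.imwrite(f"pics/{n}0.png",snapshot(n))
    m=camera_model(n);print(n,np.round(np.array(m["camera_matrix"]),1).tolist(),np.round(np.array(m["camera_from_world"]),3).tolist(),[k for k in m])
o=get_obs();print(o["time"],o["tool_pos"],o["ee_rot"],o["width"],o["wrist_force"])
E
```

```text
scene [[405.9, 0.0, 311.1], [0.0, 405.9, 189.7], [0.0, 0.0, 1.0]] [[0.444, 0.896, 0.016, -0.286], [-0.736, 0.354, 0.577, 0.341], [0.511, -0.268, 0.816, -1.454], [0.0, 0.0, 0.0, 1.0]] ['camera_matrix', 'camera_from_world']
top [[441.7, 0.0, 317.3], [0.0, 441.7, 199.5], [0.0, 0.0, 1.0]] [[-0.013, -1.0, 0.003, 0.032], [0.976, -0.012, 0.216, -0.617], [-0.216, 0.006, 0.976, -1.311], [0.0, 0.0, 0.0, 1.0]] ['camera_matrix', 'camera_from_world']
0.1 [ 0.17645424 -0.52044662  0.21839418] [-3.13960303e+00 -2.13050317e-04  3.26794213e-01] 0.09392067548170524 [ 0.67598875  0.46133808 -0.75489083]
```

View pics/top0.png

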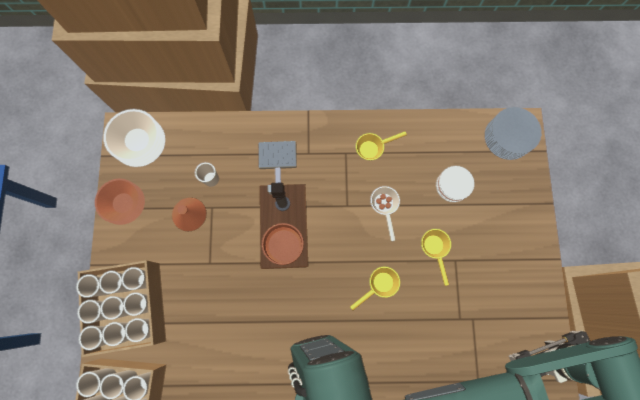

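View pics/scene0.png

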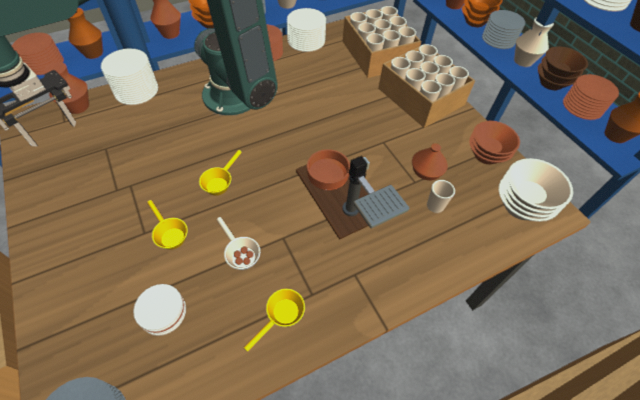

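```bash
cat > h.py <<'E'
from bench import *
import cv2,numpy as np
def plane(m,uv,z):
    K=np.array(m["camera_matrix"]);T=np.array(m["camera_from_world"])
    d=np.linalg.inv(K)@[uv[0],uv[1],1];d=np.array([d[0],-d[1],-d[2]])
    R=T[:3,:3];c=-R.T@T[:3,3];w=R.T@d
    return c+w*(z-c[2])/w[2]
def blob(mask,near,minA=20):
    n,l,s,c=cv2.connectedComponentsWithStats(mask.astype(np.uint8))
    i=min((i for i in range(1,n) if s[i,4]>=minA),key=lambda i:np.hypot(*(c[i]-near)))
    return l==i,c[i],s[i]
E
python3 - <<'E'
from h import *
I={n:cv2.imread(f"pics/{n}0.png") for n in("top","scene")};M={n:camera_model(n) for n in I}
near=dict(top=dict(dip=(385,203),bowl=(283,245),head=(278,190)),scene=dict(dip=(240,250),bowl=(328,170),head=(358,168)))
for n in I:
    im=I[n];h,s,v=[a.astype(int) for a in cv2.split(cv2.cvtColor(im,cv2.COLOR_BGR2HSV))]
    # dipper: white or balls
    w=(s<60)&(v>150); b,c,st=blob(w,near[n]["dip"],100)
    pts=np.argwhere(b)[:,::-1].astype(np.float32); print(n,"dip",c,st)
    hull=cv2.convexHull(pts.astype(np.int32))
    t=((h<9)|(h>172))&(s>120)&(v>60); bb,c2,s2=blob(t,near[n]["bowl"],100); print(" bowl",c2,s2)
    p2=np.argwhere(bb)[:,::-1].astype(np.int32); print(" ell",cv2.fitEllipse(cv2.convexHull(p2)))
    k=(v<45); bk,c3,s3=blob(k,near[n]["head"],30); print(" head",c3,s3)
    # dipper rectified at rim height
    P=np.array([plane(M[n],p,0.036)[:2] for p in pts]); 
    Ph=np.array([plane(M[n],p,0.031)[:2] for p in pts])
    # rim: points near cup, enclosing circle
    fill=cv2.morphologyEx(cv2.drawContours(np.zeros(b.shape,np.uint8),cv2.findContours(b.astype(np.uint8),0,1)[0],-1,1,-1),2,np.ones((11,11)))
    cc=cv2.findContours(fill,0,1)[0];cc=max(cc,key=len)[:,0];Q=np.array([plane(M[n],p,0.036)[:2] for p in cc],np.float32)
    print(" cup circ",cv2.minEnclosingCircle(Q),Q.mean(0))
    d=np.linalg.norm(P-np.array(cv2.minEnclosingCircle(Q)[0]),axis=1); H=Ph[d>0.06];
    if len(H):
        vx=cv2.fitLine(H.astype(np.float32),cv2.DIST_L2,0,.01,.01).ravel();print(" handle",vx,len(H),H.mean(0),d.max())
    Z=lambda p:plane(M[n],p,0.066)[:2]
    print(" bowl circ@66",cv2.minEnclosingCircle(np.array([Z(p) for p in p2],np.float32)))
    # dark foot corners
    x,y,ww,hh=s2[:4]
    if n=="top":
        f=(v<110)&(s>80)&(h>5)&(h<20);bf,cf,sf=blob(f,(268,215),100);print(" foot",cf,sf,cv2.minAreaRect(np.argwhere(bf)[:,::-1].astype(np.float32)))
for n,rs,r in(("top",(230,130,100,150),5),("scene",(300,130,130,120),5),("top",(355,180,60,70),7)):
    x,y,w,h=rs;
    if n=="top" and x==355: cv2.imwrite("pics/c2.png",cv2.resize(I[n][y:y+h,x:x+w],None,fx=r,fy=r))
    else: cv2.imwrite(f"pics/c_{n}.png",cv2.resize(I[n][y:y+h,x:x+w],None,fx=4,fy=4))
a=cv2.imread("pics/c_top.png");b=cv2.imread("pics/c_scene.png");o=np.zeros((600,800,3),np.uint8);o[:,:400]=a[:600];o[:480,400:800]=b[:,:400];cv2.imwrite("pics/mast.png",o)
E
```

```text
top dip [386.08472012 204.95612708] [370 186  30  55 661]
 bowl [107.15748031 192.29527559] [ 96 180  28  32 254]
 ell ((108.24592590332031, 193.82965087890625), (17.528289794921875, 39.066856384277344), 42.14472961425781)
 head [278.47619048 194.42857143] [273 192  11   6  42]
 cup circ ((0.6201539039611816, -0.19096866250038147), 0.04802527278661728) [ 0.6202777  -0.19113737]
 handle [ 0.988233    0.15295604  0.5259168  -0.2052764 ] 108 [ 0.52591684 -0.2052764 ] 0.13062098613071865
 bowl circ@66 ((0.6372365951538086, 0.6704703569412231), 0.05910322070121765)
 foot [285.08585366 219.13853659] [ 259  183   76   86 2050] ((296.61273193359375, 225.81964111328125), (74.25347900390625, 85.25254821777344), 0.7440592050552368)
scene dip [237.42772861 247.94690265] [218 217  43  53 678]
 bowl [481.55445545 130.08910891] [476 122  12  17 101]
 ell ((481.83673095703125, 130.2518310546875), (10.667197227478027, 16.581178665161133), 19.7805233001709)
 head [354.8202765 176.3640553] [346 157  21  54 434]
 cup circ ((0.6185501217842102, -0.19199207425117493), 0.05016176030039787) [ 0.6202459  -0.19164722]
 handle [ 0.98768157  0.15647727  0.52355486 -0.20576617] 95 [ 0.52355485 -0.20576618] 0.127810677943737
 bowl circ@66 ((0.566924512386322, 0.6389878988265991), 0.0392894484102726)
```

View pics/mast.png

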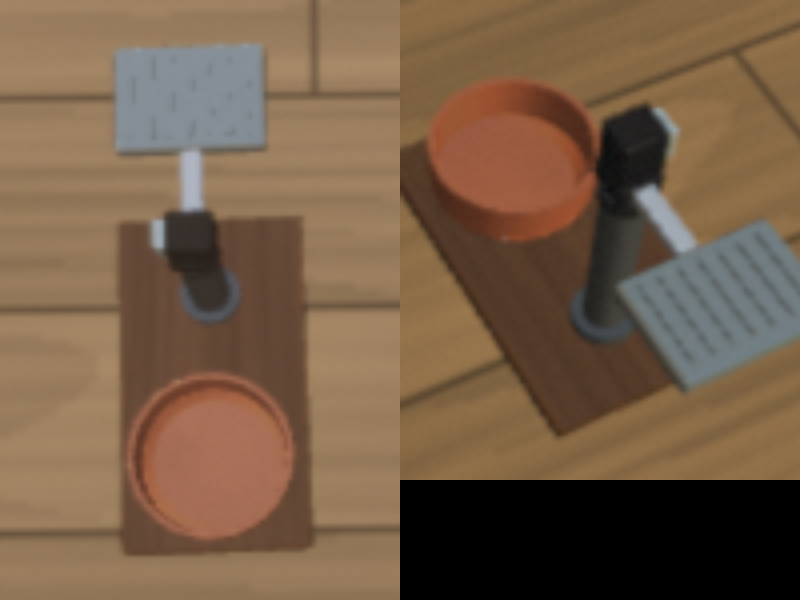

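Run:
```python
from h import *
M=camera_model("top");S=camera_model("scene")
im=cv2.imread("pics/top0.png");h,s,v=[a.astype(int) for a in cv2.split(cv2.cvtColor(im,cv2.COLOR_BGR2HSV))]
t=((h<9)|(h>172))&(s>120);b,c,st=blob(t,(283,244),400);print(c,st)
Q=np.array([plane(M,p,.066)[:2] for p in cv2.convexHull(np.argwhere(b)[:,::-1].astype(np.int32))[:,0]],np.float32)
B=np.array(cv2.minEnclosingCircle(Q)[0]);print("bowl",B,cv2.minEnclosingCircle(Q)[1])
F=np.array([plane(M,(230+a/4,130+b/4),.016)[:2] for a,b in((120,223),(303,217),(313,547),(124,553))])
print(F); ax=(F[0]+F[1]-F[2]-F[3]);ax/=np.linalg.norm(ax);c=F.mean(0);print("foot",c,ax,"bowl by foot",c-.065*ax)
lat=F[1]-F[0]; print("lat",lat/np.linalg.norm(lat),np.linalg.norm(lat))
def proj(m,p):
    T=np.array(m["camera_from_world"]);q=T[:3,:3]@p+T[:3,3];K=np.array(m["camera_matrix"]);return K[:2,:2]@[q[0]/-q[2],-q[1]/-q[2]]+K[:2,2]
yv=np.array([-ax[1],ax[0]])
for nm,m,o in(("top",M,(230,130)),("scene",S,(300,130))):
  for dx,dy,z in((15,17,.232),(15,-17,.232),(-15,-17,.232),(-15,17,.232),(-15,-17,.192),(0,25,.212)):
    p=B+ax*(.135+dx/1e3)+yv*dy/1e3; q=4*(proj(m,np.r_[p,z])-o); print(nm,dx,dy,np.round(q+(400 if nm=="scene" else 0)*np.array([1,0])))
T=np.array(M["camera_from_world"]);print(-T[:3,:3].T@T[:3,3])
print("objs",[plane(M,p,z)[:2].round(3) for p,z in(((434,244),.036),((384,283),.036),((455,184),.05),((206,174),.085))])
```

```text
Traceback (most recent call last):
  File "h.py", line 10, in blob
    i=min((i for i in range(1,n) if s[i,4]>=minA),key=lambda i:np.hypot(*(c[i]-near)))
ValueError: min() iterable argument is empty
```

Run:
```python
from h import *
M=camera_model("top");S=camera_model("scene")
im=cv2.imread("pics/top0.png");h,s,v=[a.astype(int) for a in cv2.split(cv2.cvtColor(im,cv2.COLOR_BGR2HSV))]
print(h[245,283],s[245,283],v[245,283],h[250,320],s[250,320])
t=(h<11)&(s>110)&(v>110);t[:220]=0;b,c,st=blob(t,(283,244),300);print(c,st)
Q=np.array([plane(M,p,.066)[:2] for p in cv2.convexHull(np.argwhere(b)[:,::-1].astype(np.int32))[:,0]],np.float32)
B=np.array(cv2.minEnclosingCircle(Q)[0]);print("bowl",B,cv2.minEnclosingCircle(Q)[1])
F=np.array([plane(M,(230+a/4,130+b/4),.016)[:2] for a,b in((120,223),(303,217),(313,547),(124,553))])
print(F); ax=(F[0]+F[1]-F[2]-F[3]);ax/=np.linalg.norm(ax);c=F.mean(0);print("foot",c,ax,"bowl by foot",c-.065*ax)
lat=F[1]-F[0]; print("lat",lat/np.linalg.norm(lat),np.linalg.norm(lat))
def proj(m,p):
    T=np.array(m["camera_from_world"]);q=T[:3,:3]@p+T[:3,3];K=np.array(m["camera_matrix"]);return K[:2,:2]@[q[0]/-q[2],-q[1]/-q[2]]+K[:2,2]
yv=np.array([-ax[1],ax[0]])
for nm,m,o in(("top",M,(230,130)),("scene",S,(300,130))):
  for dx,dy,z in((15,17,.232),(15,-17,.232),(-15,-17,.232),(-15,17,.232),(-15,-17,.192),(0,25,.212)):
    p=B+ax*(.135+dx/1e3)+yv*dy/1e3; q=4*(proj(m,np.r_[p,z])-o); print(nm,dx,dy,np.round(q+(400 if nm=="scene" else 0)*np.array([1,0])))
T=np.array(M["camera_from_world"]);print(-T[:3,:3].T@T[:3,3])
print("objs",[plane(M,p,z)[:2].round(3) for p,z in(((434,244),.036),((384,283),.036),((455,184),.05),((206,174),.085))])
```

```text
9 122 169 16 99
[282.46119403 243.80970149] [ 261  223   43   42 1340]
bowl [0.48247012 0.13455898] 0.06602699309587479
[[0.67703886 0.21065227]
 [0.68027553 0.06144865]
 [0.41333603 0.05554396]
 [0.41056186 0.20348244]]
foot [0.54530307 0.13278183] [0.99969974 0.02450356] bowl by foot [0.48032259 0.1311891 ]
lat [ 0.02168783 -0.99976479] 0.14923872037349262
top 15 17 [161. 208.]
top 15 -17 [210. 206.]
top -15 -17 [211. 249.]
top -15 17 [161. 250.]
top -15 -17 [215. 262.]
top 0 25 [152. 237.]
scene 15 17 [672. 131.]
scene 15 -17 [624. 151.]
scene -15 -17 [599. 116.]
scene -15 17 [646.  97.]
scene -15 -17 [593. 157.]
scene 0 25 [666. 130.]
[0.31939706 0.03237958 1.41317397]
objs [array([ 0.477, -0.338]), array([ 0.36 , -0.177]), array([ 0.667, -0.415]), array([0.699, 0.371])]
```

>>> {"method": "servo_tool", "body": {
  "targets": [
    [5,-2,0,2],
    [11,-4.5,0,4],
    [17,-7,0,6],
    [23,-9.5,1,8],
    [29,-12,2,9.8],
    [35,-14.5,4,9.8],
    [40.5,-17,6,9.8],
    [44.1,-18.4,7,9.8]
  ],
  "claw": 110
}}

```text
time: 1.1
tool_pos: [0.536, -0.2032, 0.1481]
ee_rot: [-3.141, 0.001, 0.156]
wrist_force: [0.3, -0.8, 0.8]
width: 0.0536
finger_force: 0.0
```

>>> {"method": "servo_tool", "body": {
  "targets": [
    [0,0,0,0],
    [0,0,0,0]
  ]
}}

```text
time: 1.35
tool_pos: [0.5347, -0.2053, 0.1491]
ee_rot: [3.141, 0.001, 0.156]
wrist_force: [-1.0, -0.9, 0.4]
width: 0.0536
finger_force: 0.0
```

Run:
```python
from h import *
o=get_obs();print(o["time"],o["tool_pos"],o["ee_rot"],o["width"],o["joint_positions"],o["wrist_force"])
m=camera_model("wrist");print(m)
cv2.imwrite("pics/w1.png",snapshot("wrist"))
```

```text
1.35 [ 0.53469772 -0.20527976  0.14912364] [3.14146548e+00 1.33531507e-03 1.56130239e-01] 0.05361937989119432 [-4.65028787e-01  1.62111410e-01  1.42723744e+00 -8.80679298e-04
  1.55325568e+00  9.49653109e-01] [-0.95274983 -0.90554443  0.43232815]
{'camera_matrix': array([[309.70691629,   0.        , 318.35148201],
       [  0.        , 309.70691629, 204.13140307],
       [  0.        ,   0.        ,   1.        ]]), 'camera_from_world': array([[ 0.15570171, -0.98780325, -0.00130874, -0.28605359],
       [ 0.96058142,  0.15171952, -0.23294748, -0.47370411],
       [ 0.23030484,  0.03501317,  0.97248844, -0.43672087],
       [ 0.        ,  0.        ,  0.        ,  1.        ]])}
```

View pics/w1.png

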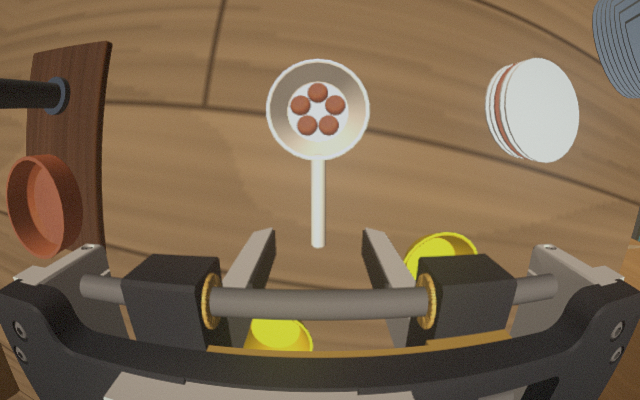

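```bash
cat >> h.py <<'E'
def wplane(m,uv,z):
    K=m["camera_matrix"];T=m["camera_from_world"];dx,dy=uv[0]-K[0,2],uv[1]-K[1,2];r=np.hypot(dx,dy);a=r/K[0,0]
    d=np.array([dx/r*np.sin(a),-dy/r*np.sin(a),-np.cos(a)]);R=T[:3,:3];c=-R.T@T[:3,3];w=R.T@d
    return c+w*(z-c[2])/w[2]
E
python3 - <<'E'
from h import *
m=camera_model("wrist")
for p,z in(((318,109),.036),((318,247),.028),((318,165),.028),((266,109),.036),((370,109),.036),((318,59),.036),((318,160),.036)): print(p,wplane(m,p,z).round(4))
im=cv2.imread("pics/w1.png");h,s,v=[a.astype(int) for a in cv2.split(cv2.cvtColor(im,cv2.COLOR_BGR2HSV))]
t=(h<11)&(s>100)&(v>70);t[:,100:]=0;b,c,st=blob(t,(45,205),300);print(c,st)
Q=np.array([wplane(m,p,.066)[:2] for p in cv2.convexHull(np.argwhere(b)[:,::-1].astype(np.int32))[:,0]],np.float32);print(cv2.minEnclosingCircle(Q),Q.min(0),Q.max(0))
E
```

```text
(318, 109) [ 0.6199 -0.1924  0.036 ]
(318, 247) [ 0.4891 -0.2128  0.028 ]
(318, 165) [ 0.5692 -0.2003  0.028 ]
(266, 109) [ 0.6135 -0.1462  0.036 ]
(370, 109) [ 0.6279 -0.2383  0.036 ]
(318, 59) [ 0.6656 -0.1853  0.036 ]
(318, 160) [ 0.5745 -0.1995  0.036 ]
[ 43.40454796 204.43260591] [   6  153   81  106 5453]
((0.48605242371559143, 0.11357425153255463), 0.08363702893257141) [0.4195964  0.03090101] [0.5523958  0.19648167]
```

>>> {"method": "servo_tool", "body": {
  "targets": [
    [0.1,0,4,0],
    [0.1,0,8,0],
    [0.1,0,11,0],
    [0.1,0,12.6,0],
    [0.1,0,12.6,0]
  ]
}}

```text
time: 2.02
tool_pos: [0.5352, -0.2056, 0.023]
ee_rot: [-3.141, 0.001, 0.154]
wrist_force: [0.2, 0.2, 0.7]
width: 0.0534
finger_force: 0.0
```

>>> {"method": "servo_tool", "body": {
  "targets": [
    [0,0,0,0],
    [0,0,0,0],
    [0,0,0,0],
    [0,0,0,0],
    [0,0,0,0]
  ],
  "claw": 255
}}

```text
time: 2.65
tool_pos: [0.5363, -0.2049, 0.0237]
ee_rot: [3.141, -0.0, 0.156]
wrist_force: [-0.3, 0.3, 1.4]
width: 0.0131
finger_force: 30.0
```

>>> {"method": "servo_tool", "body": {
  "targets": [
    [0,0,-0.5,0],
    [0,0,-1.5,0],
    [0,0,-3,0],
    [0,0,-5,0],
    [0,0,-8,0],
    [0,0,-10.5,0],
    [0,0,-12,0],
    [0,0,-12,0]
  ]
}}

```text
time: 3.65
tool_pos: [0.5369, -0.2053, 0.1454]
ee_rot: [3.139, -0.003, 0.156]
wrist_force: [0.2, 1.2, -2.1]
width: 0.0132
finger_force: 30.0
```

Run:
```python
from h import *
cv2.imwrite("pics/w2.png",snapshot("wrist"))
```

```text
(no output)
```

View pics/w2.png

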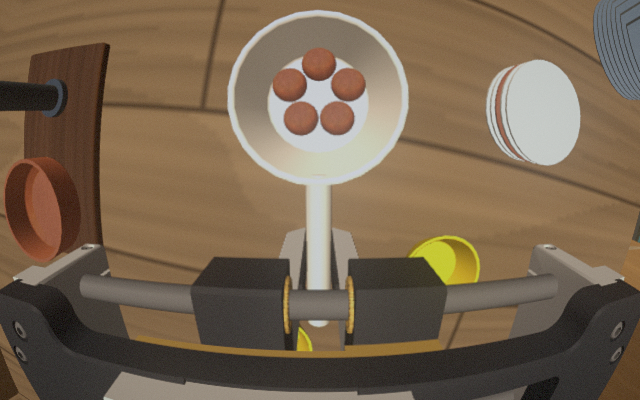

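>>> {"method": "servo_tool", "body": {
  "targets": [
    [0.5,-1.2,-2,0],
    [1.5,-4,-6,0],
    [3,-8,-10,0],
    [5,-13,-14,0],
    [7,-18,-16,0],
    [9,-23.5,-16.5,0],
    [11,-29,-16.5,0],
    [12.5,-33.5,-16.5,0]
  ]
}}

```text
time: 4.7
tool_pos: [0.6074, 0.1478, 0.3062]
ee_rot: [-3.141, 0.004, 0.157]
wrist_force: [0.6, 0.4, -1.4]
width: 0.0133
finger_force: 30.0
```

>>> {"method": "servo_tool", "body": {
  "targets": [
    [1,-2.8,0,-4],
    [1.4,-3.8,0,-13],
    [1.4,-3.8,0,-23],
    [1.4,-3.8,0,-33],
    [1.4,-3.8,0,-43],
    [1.4,-3.8,0,-53],
    [1.4,-3.8,0,-63],
    [1.4,-3.8,0,-73]
  ]
}}

```text
time: 5.7
tool_pos: [0.6153, 0.185, 0.3061]
ee_rot: [-3.138, 0.002, 1.436]
wrist_force: [-0.6, -0.7, -1.1]
width: 0.0133
finger_force: 30.0
```

>>> {"method": "servo_tool", "body": {
  "targets": [
    [0,0,0,-6],
    [0,0,0,-9.3],
    [0,0,0,-9.3],
    [0,0,0,-9.3]
  ]
}}

```text
time: 6.2
tool_pos: [0.6155, 0.1851, 0.3073]
ee_rot: [-3.14, 0.0, 1.591]
wrist_force: [-0.2, -0.6, -1.4]
width: 0.0132
finger_force: 30.0
```

Run:
```python
from h import *
o=get_obs();print(o["tool_pos"],o["ee_rot"],o["joint_positions"])
a=snapshot("scene");b=snapshot("top")
cv2.imwrite("pics/s3.png",np.hstack([cv2.resize(a[40:240,250:450],None,fx=2,fy=2),cv2.resize(b[80:280,190:390],None,fx=2,fy=2)]))
```

```text
[0.61548901 0.18508708 0.30730504] [-3.13983453e+00  4.97006295e-04  1.59134711e+00] [ 2.04023367e-01  3.05185368e-01  9.42735878e-01 -1.77159129e-04
  1.89549070e+00  1.83416659e-01]
```

View pics/s3.png

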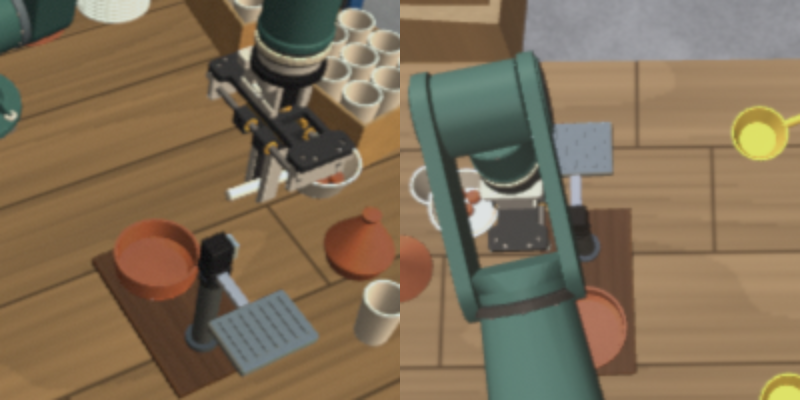

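>>> {"method": "servo_tool", "body": {
  "targets": [
    [0,0,3,0],
    [0,0,6,0],
    [0,0,7,0],
    [0,0,7.5,0],
    [0,0,8,0],
    [0,0,8.5,0],
    [0,0,9.1,0],
    [0,0,9.1,0]
  ]
}}

```text
time: 7.3
tool_pos: [0.6157, 0.1851, 0.217]
ee_rot: [3.141, 0.0, 1.592]
wrist_force: [0.1, 1.0, 0.8]
width: 0.0133
finger_force: 30.0
```

Run:
```python
from h import *
a=snapshot("scene");b=snapshot("wrist")
cv2.imwrite("pics/s4.png",np.hstack([cv2.resize(a[40:240,250:400],None,fx=2,fy=2),b[:,140:500]]))
```

```text
(no output)
```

View pics/s4.png

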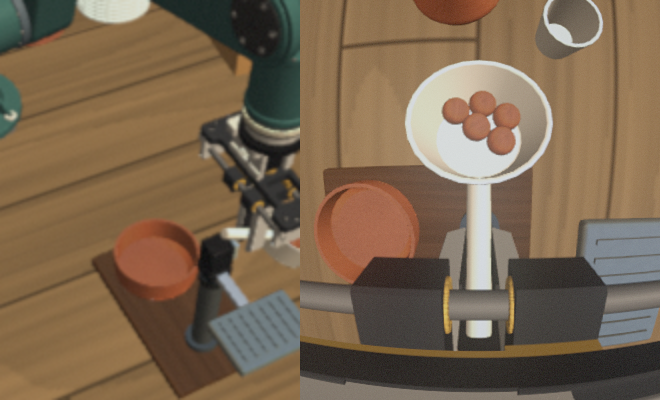

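>>> {"method": "servo_tool", "body": {
  "targets": [
    [-0.2,0,0.3,0],
    [-0.5,0,0.6,0],
    [-0.7,0,0.9,0],
    [-0.9,0,1.2,0],
    [-1.0,0,1.5,0],
    [-1.0,0,1.5,0]
  ]
}}

```text
time: 8.15
tool_pos: [0.6165, 0.176, 0.2056]
ee_rot: [3.137, -0.002, 1.593]
wrist_force: [-1.7, 3.5, 7.6]
width: 0.0133
finger_force: 30.0
```

Run:
```python
from h import *
a=snapshot("scene");b=snapshot("wrist")
cv2.imwrite("pics/s5.png",np.hstack([cv2.resize(a[40:240,250:400],None,fx=2,fy=2),b[:,140:500]]))
```

```text
(no output)
```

View pics/s5.png

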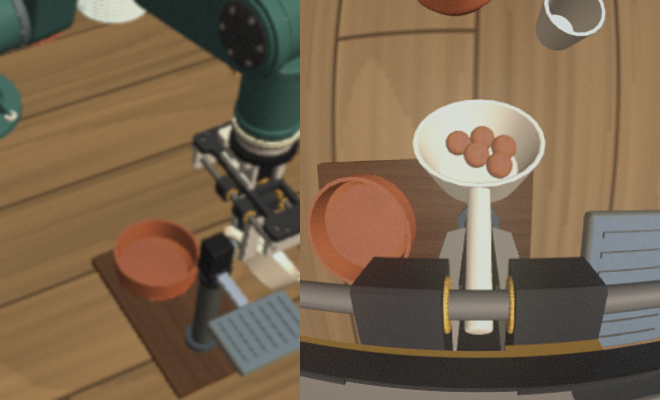

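```bash
cat >> h.py <<'E'
def wproj(m,p):
    T=m["camera_from_world"];K=m["camera_matrix"];q=T[:3,:3]@p+T[:3,3];a=np.arctan2(np.hypot(q[0],q[1]),-q[2]);r=np.hypot(q[0],q[1])
    return K[0,2]+K[0,0]*a*q[0]/r,K[1,2]-K[0,0]*a*q[1]/r
def liprows(o,m):
    y=o["ee_rot"][2];d=np.array([np.cos(y),np.sin(y),0]);g=np.array(o["tool_pos"])+[0,0,.005]
    for f in range(20,100,5):
        c,s=np.cos(np.radians(f)),np.sin(np.radians(f));P=lambda a,b:g+d*(a*c+b*s)+np.array([0,0,-a*s+b*c])
        print(f,[tuple(np.round(wproj(m,P(*ab)),0)) for ab in((.132,.008),(-.046,.0))])
E
python3 - <<'E'
from h import *
liprows(get_obs(),camera_model("wrist"))
E
```

```text
20 [(np.float64(319.0), np.float64(40.0)), (np.float64(320.0), np.float64(333.0))]
25 [(np.float64(319.0), np.float64(50.0)), (np.float64(320.0), np.float64(335.0))]
30 [(np.float64(319.0), np.float64(60.0)), (np.float64(320.0), np.float64(336.0))]
35 [(np.float64(319.0), np.float64(70.0)), (np.float64(320.0), np.float64(337.0))]
40 [(np.float64(319.0), np.float64(81.0)), (np.float64(320.0), np.float64(337.0))]
45 [(np.float64(319.0), np.float64(92.0)), (np.float64(320.0), np.float64(336.0))]
50 [(np.float64(319.0), np.float64(103.0)), (np.float64(320.0), np.float64(335.0))]
55 [(np.float64(319.0), np.float64(114.0)), (np.float64(320.0), np.float64(333.0))]
60 [(np.float64(319.0), np.float64(125.0)), (np.float64(320.0), np.float64(330.0))]
65 [(np.float64(319.0), np.float64(136.0)), (np.float64(320.0), np.float64(326.0))]
70 [(np.float64(319.0), np.float64(147.0)), (np.float64(320.0), np.float64(322.0))]
75 [(np.float64(319.0), np.float64(159.0)), (np.float64(320.0), np.float64(316.0))]
80 [(np.float64(319.0), np.float64(170.0)), (np.float64(320.0), np.float64(310.0))]
85 [(np.float64(319.0), np.float64(182.0)), (np.float64(321.0), np.float64(303.0))]
90 [(np.float64(319.0), np.float64(193.0)), (np.float64(321.0), np.float64(295.0))]
95 [(np.float64(319.0), np.float64(205.0)), (np.float64(321.0), np.float64(286.0))]
```

>>> {"method": "servo_tool", "body": {
  "targets": [
    [-0.1,0,0.3,0],
    [-0.2,0,0.6,0],
    [-0.2,0,0.9,0],
    [-0.2,0,0.9,0]
  ]
}}

```text
time: 8.75
tool_pos: [0.6176, 0.175, 0.1977]
ee_rot: [3.133, -0.004, 1.594]
wrist_force: [0.5, 5.9, 9.0]
width: 0.013
finger_force: 30.0
```

```bash
cat >> h.py <<'E'
def liptop():
    im=snapshot("wrist");h,s,v=[a.astype(int) for a in cv2.split(cv2.cvtColor(im,cv2.COLOR_BGR2HSV))]
    w=((s<60)&(v>150))[:,300:338];print("col run",[int(np.argmax(w[:,i])) for i in range(0,38,6)]);return im
E
python3 - <<'E'
from h import *
im=liptop();h,s,v=[a.astype(int) for a in cv2.split(cv2.cvtColor(im,cv2.COLOR_BGR2HSV))]
t=(h<11)&(s>110)&(v>60);n,l,st,c=cv2.connectedComponentsWithStats(t.astype(np.uint8));print([x.tolist() for x in st[1:] if x[4]>40])
cv2.imwrite("pics/w6.png",im)
E
```

```text
col run [112, 112, 111, 111, 111, 112, 113]
[[259, 0, 66, 13, 563], [318, 138, 24, 45, 279], [287, 143, 36, 32, 324], [339, 147, 15, 15, 142], [312, 153, 15, 16, 144], [336, 162, 15, 17, 162], [142, 172, 113, 113, 8487]]
```

>>> {"method": "servo_tool", "body": {
  "targets": [
    [0,0,-2,0],
    [0,0,-5,0],
    [0,-2,-6.5,0],
    [0,-6,-6.5,0],
    [-2,-10,-6.5,0],
    [-5,-13,-6.5,0],
    [-8,-13.7,-6.5,0],
    [-9.3,-13.7,-5,0]
  ]
}}

```text
time: 9.8
tool_pos: [0.4811, 0.0755, 0.244]
ee_rot: [3.138, 0.001, 1.59]
wrist_force: [-0.0, 0.7, -0.8]
width: 0.0134
finger_force: 30.0
```

Run:
```python
from h import *
o=get_obs();m=camera_model("wrist");print(o["tool_pos"],o["ee_rot"]);im=liptop();cv2.imwrite("pics/w7.png",im)
liprows(o,m)
```

```text
[0.48108676 0.07552973 0.24401474] [3.13840873e+00 1.10535355e-03 1.59016343e+00]
col run [111, 110, 110, 109, 110, 110, 111]
20 [(np.float64(319.0), np.float64(40.0)), (np.float64(320.0), np.float64(333.0))]
25 [(np.float64(319.0), np.float64(50.0)), (np.float64(320.0), np.float64(335.0))]
30 [(np.float64(319.0), np.float64(60.0)), (np.float64(320.0), np.float64(336.0))]
35 [(np.float64(319.0), np.float64(70.0)), (np.float64(320.0), np.float64(337.0))]
40 [(np.float64(319.0), np.float64(81.0)), (np.float64(320.0), np.float64(337.0))]
45 [(np.float64(319.0), np.float64(91.0)), (np.float64(320.0), np.float64(336.0))]
50 [(np.float64(319.0), np.float64(102.0)), (np.float64(320.0), np.float64(335.0))]
55 [(np.float64(319.0), np.float64(113.0)), (np.float64(320.0), np.float64(333.0))]
60 [(np.float64(319.0), np.float64(124.0)), (np.float64(320.0), np.float64(330.0))]
65 [(np.float64(319.0), np.float64(136.0)), (np.float64(320.0), np.float64(326.0))]
70 [(np.float64(319.0), np.float64(147.0)), (np.float64(320.0), np.float64(322.0))]
75 [(np.float64(319.0), np.float64(158.0)), (np.float64(320.0), np.float64(316.0))]
80 [(np.float64(319.0), np.float64(170.0)), (np.float64(320.0), np.float64(310.0))]
85 [(np.float64(319.0), np.float64(181.0)), (np.float64(320.0), np.float64(303.0))]
90 [(np.float64(319.0), np.float64(193.0)), (np.float64(320.0), np.float64(295.0))]
95 [(np.float64(319.0), np.float64(205.0)), (np.float64(320.0), np.float64(287.0))]
```

View pics/w7.png

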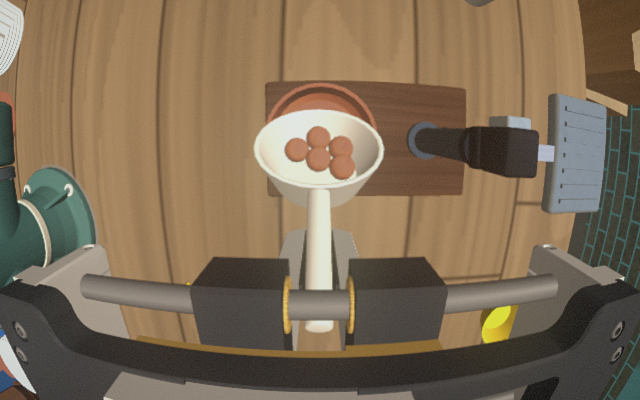

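>>> {"method": "servo_tool", "body": {
  "targets": [
    [0,0,4,0],
    [0,0,8,0],
    [0,0,10.1,0],
    [1.5,0,10.1,0],
    [2.5,0,10,0],
    [3.6,0,9.4,0],
    [4.7,0,8.7,0],
    [5.7,0,8.2,0]
  ]
}}

```text
time: 10.85
tool_pos: [0.4798, 0.1345, 0.1623]
ee_rot: [3.141, 0.001, 1.592]
wrist_force: [-0.1, -3.6, -3.4]
width: 0.0133
finger_force: 30.0
```

>>> {"method": "servo_tool", "body": {
  "targets": [
    [1,0,-0.4,0],
    [2.1,0,-0.7,0],
    [3.2,0,-1,0],
    [4,0,-1.1,0],
    [4,0,-1.1,0]
  ]
}}

```text
time: 11.48
tool_pos: [0.4787, 0.1748, 0.1726]
ee_rot: [-3.142, -0.0, 1.593]
wrist_force: [1.0, -4.4, -1.8]
width: 0.0124
finger_force: 30.0
```

Run:
```python
from h import *
o=get_obs();m=camera_model("wrist");im=liptop();cv2.imwrite("pics/w8.png",im)
h,s,v=[a.astype(int) for a in cv2.split(cv2.cvtColor(im,cv2.COLOR_BGR2HSV))]
w=(s<60)&(v>150);w[:, :230]=0;w[:,410:]=0;w[250:]=0;b,c,st=blob(w,(319,170),200);print("white",c,st,np.argwhere(b[:,319]).ravel()[[0,-1]])
```

```text
col run [198, 223, 209, 209, 231, 196, 196]
white [345.85547909 225.86024352] [ 308  196   68   54 1889] [231 249]
```

>>> {"method": "servo_tool", "body": {
  "targets": [
    [-1,0,0,0],
    [-2.5,0,-0.3,0],
    [-4,0,-0.5,0],
    [-4,0,-0.5,0],
    [-4,0,-0.5,0],
    [-4,0,-0.5,0]
  ]
}}

```text
time: 12.28
tool_pos: [0.4796, 0.1345, 0.1774]
ee_rot: [-3.141, -0.0, 1.592]
wrist_force: [0.2, 1.1, -0.8]
width: 0.013
finger_force: 30.0
```

>>> {"method": "servo_tool", "body": {
  "targets": [
    [0,0,-4,0],
    [0,0,-9,0],
    [0,0,-13,0],
    [0,0,-16,0],
    [-3,0,-16,0],
    [-7,0,-16,0],
    [-10,0,-16,0],
    [-10,0,-16,0]
  ]
}}

```text
time: 13.28
tool_pos: [0.482, 0.0333, 0.3377]
ee_rot: [3.141, 0.0, 1.59]
wrist_force: [-0.6, -0.2, 0.2]
width: 0.0003
finger_force: 0.0
```

Run:
```python
from h import *
o=get_obs();m=camera_model("wrist");im=liptop();a=snapshot("scene");t=snapshot("top")
print(o["tool_pos"],o["wrist_force"])
cv2.imwrite("pics/z.png",np.hstack([im[:,150:490],cv2.resize(a[110:310,250:480],None,fx=2,fy=2)]))
```

```text
col run [232, 230, 229, 305, 164, 150, 145]
[0.48195875 0.03326964 0.33772443] [-0.55423468 -0.22152482  0.1517707 ]
```

View pics/z.png

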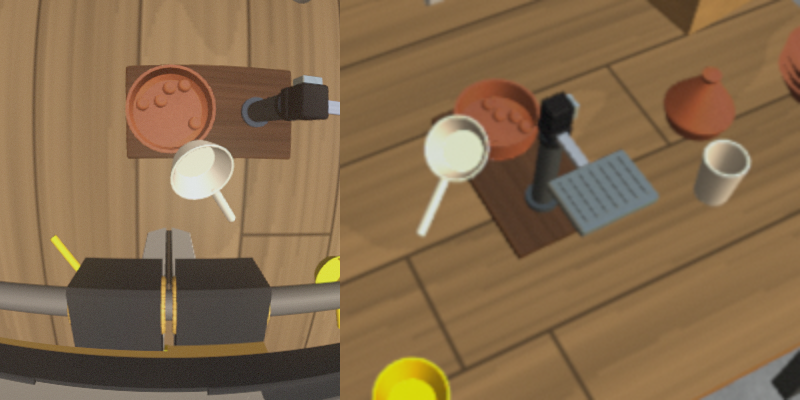

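>>> {"method": "servo_tool", "body": {
  "targets": [
    [0,0,0,0],
    [0,0,0,0],
    [0,0,0,0],
    [0,0,0,0],
    [0,0,0,0],
    [0,0,0,0]
  ],
  "claw": 110
}}

```text
time: 14.18
tool_pos: [0.4818, 0.0342, 0.3375]
ee_rot: [3.142, 0.0, 1.592]
wrist_force: [-0.6, -0.0, 0.3]
width: 0.053
finger_force: 0.0
```

```bash
cat >> h.py <<'E'
def dip(n,near,rect):
    im=snapshot(n);m=camera_model(n);h,s,v=[a.astype(int) for a in cv2.split(cv2.cvtColor(im,cv2.COLOR_BGR2HSV))]
    w=np.zeros(s.shape,bool);x0,y0,x1,y1=rect;w[y0:y1,x0:x1]=((s<75)&(v>140))[y0:y1,x0:x1]
    b,c,st=blob(w,near,60);pts=np.argwhere(b)[:,::-1];k=b.astype(np.uint8)
    cup=cv2.morphologyEx(k,cv2.MORPH_OPEN,cv2.getStructuringElement(2,(11,11)) if n!="wrist" else np.ones((21,21),np.uint8))
    e=cv2.fitEllipse(max(cv2.findContours(cup,0,1)[0],key=len)) if cup.any() else None
    cu=e[0] if e else c;far=pts[np.argmax(np.hypot(*(pts-np.array(cu)).T))]
    print(n,"st",st.tolist(),"ell",np.round(np.r_[e[0],e[1],e[2]],1) if e else None,"tail",far)
    return im,m,e,far,b
E
python3 - <<'E'
from h import *
for n,nr,r in(("scene",(310,185),(270,140,350,250)),("wrist",(350,170),(300,120,410,250)),("top",(310,240),(230,180,360,300))):
    im,m,e,far,b=dip(n,nr,r); f=wplane if n=="wrist" else plane
    cv2.imwrite(f"pics/q_{n}.png",im)
    for z in(.01,.036,.06,.09): print("  z",z,"cup",f(m,e[0],z).round(3)[:2] if e else "", "tail",f(m,far,z).round(3)[:2])
E
```

```text
scene st [288, 168, 37, 60, 942] ell [305.7 184.9  27.8  30.3 143.7] tail [289 227]
  z 0.01 cup [0.482 0.061] tail [ 0.592 -0.044]
  z 0.036 cup [0.499 0.053] tail [ 0.606 -0.049]
  z 0.06 cup [0.514 0.045] tail [ 0.619 -0.054]
  z 0.09 cup [0.534 0.036] tail [ 0.635 -0.061]
wrist st [320, 141, 66, 82, 3285] ell [350.3 171.3  56.7  62.4  69.7] tail [383 222]
  z 0.01 cup [0.532 0.039] tail [ 0.591 -0.045]
  z 0.036 cup [0.529 0.042] tail [ 0.585 -0.037]
  z 0.06 cup [0.527 0.045] tail [ 0.58 -0.03]
  z 0.09 cup [0.524 0.049] tail [ 0.573 -0.021]
top st [297, 225, 35, 15, 189] ell None tail [297 226]
  z 0.01 cup  tail [0.544 0.091]
  z 0.036 cup  tail [0.54 0.09]
  z 0.06 cup  tail [0.536 0.089]
  z 0.09 cup  tail [0.531 0.087]
```

>>> {"method": "servo_tool", "body": {
  "targets": [
    [-1,1.5,1,-5],
    [-2,3.5,4,-13],
    [-3.5,6,8,-22],
    [-4.8,8.5,12,-31],
    [-4.8,8.5,16,-35.7],
    [-4.8,8.5,20,-35.7],
    [-4.8,8.5,21,-35.7],
    [-4.8,8.5,21,-35.7]
  ]
}}

```text
time: 15.32
tool_pos: [0.5678, -0.012, 0.1277]
ee_rot: [-3.141, -0.0, 2.215]
wrist_force: [-0.1, -0.2, 0.2]
width: 0.0536
finger_force: 0.0
```

Run:
```python
from h import *
o=get_obs();print(o["tool_pos"],o["ee_rot"])
im,m,e,far,b=dip("wrist",(320,120),(200,10,440,320))
for r in range(20,320,15):
    c=np.argwhere(b[r]).ravel()
    if len(c):print(r,c[0],c[-1],end=' | ')
print()
y=o["ee_rot"][2];g=np.array([.592,-.045,.007]);print("pred tail",wproj(m,g),"cup",wproj(m,np.array([.525,.044,.075])))
cv2.imwrite("pics/w9.png",im)
```

```text
[ 0.56781953 -0.0119519   0.12768027] [-3.14134178e+00 -1.44669784e-04  2.21519678e+00]
wrist st [254, 64, 139, 181, 13167] ell [318.9 126.3 106.8 133.2 109.2] tail [320 244]
65 306 333 | 80 274 369 | 95 262 383 | 110 256 390 | 125 255 392 | 140 258 389 | 155 267 381 | 170 286 365 | 185 313 329 | 200 313 328 | 215 313 328 | 230 313 327 | 
pred tail (np.float64(317.7245281024601), np.float64(242.5842115198309)) cup (np.float64(317.5582841329956), np.float64(125.92610902847137))
```

>>> {"method": "servo_tool", "body": {
  "targets": [
    [0,0,4,0],
    [0,0,8,0],
    [0,0,10,0],
    [0,0,10.4,0],
    [0,0,10.4,0]
  ]
}}

```text
time: 16.0
tool_pos: [0.5693, -0.0121, 0.0256]
ee_rot: [3.139, 0.003, 2.215]
wrist_force: [-0.5, 0.6, 0.2]
width: 0.0535
finger_force: 0.0
```

>>> {"method": "servo_tool", "body": {
  "targets": [
    [0,0,0,0],
    [0,0,0,0],
    [0,0,0,0],
    [0,0,0,0],
    [0,0,0,0]
  ],
  "claw": 255
}}

```text
time: 16.62
tool_pos: [0.5679, -0.012, 0.0235]
ee_rot: [3.141, 0.0, 2.215]
wrist_force: [1.0, 0.7, 0.1]
width: 0.013
finger_force: 29.9
```

>>> {"method": "servo_tool", "body": {
  "targets": [
    [-0.5,0,-0.4,0],
    [-1.5,0,-1.2,0],
    [-3,0,-2,0],
    [-5,0,-2.5,0],
    [-7.5,0,-2.5,0],
    [-10,0,-2.5,0],
    [-12,0,-2.5,0],
    [-12,0,-2.5,0]
  ]
}}

```text
time: 17.62
tool_pos: [0.6409, -0.1099, 0.0487]
ee_rot: [3.141, 0.001, 2.213]
wrist_force: [-0.5, 0.8, -1.7]
width: 0.0127
finger_force: 29.9
```

Run:
```python
from h import *
o=get_obs();print(o["tool_pos"],o["ee_rot"],o["width"],o["wrist_force"])
im,m,e,far,b=dip("wrist",(320,120),(150,0,490,345))
g=np.array(o["tool_pos"])+[0,0,.005];y=o["ee_rot"][2];d=np.array([np.cos(y),np.sin(y),0])
for f in(-40,-30,-20,-10,0,10):
    c,s=np.cos(np.radians(f)),np.sin(np.radians(f));P=lambda a,b:g+d*(a*c+b*s)+np.array([0,0,-a*s+b*c])
    print(f,[np.round(wproj(m,P(*q)),0).tolist() for q in((.132,.008),(.038,.008),(-.046,0))])
print("col",[ (r,int(b[r].sum())) for r in range(0,345,20)])
```

```text
[ 0.64088016 -0.10991365  0.0487447 ] [3.14122471e+00 1.00744586e-03 2.21296360e+00] 0.012700285138333602 [-0.46179687  0.82436139 -1.66968656]
wrist st [190, 0, 266, 290, 40158] ell [306.2 130.  205.1 258.2 151.1] tail [327 289]
-40 [[322.0, 12.0], [320.0, 234.0], [319.0, 287.0]]
-30 [[321.0, -8.0], [320.0, 220.0], [319.0, 297.0]]
-20 [[321.0, -11.0], [320.0, 208.0], [319.0, 307.0]]
-10 [[320.0, -4.0], [320.0, 199.0], [319.0, 316.0]]
0 [[320.0, 8.0], [320.0, 192.0], [319.0, 324.0]]
10 [[320.0, 24.0], [320.0, 188.0], [319.0, 331.0]]
col [(0, 53), (20, 69), (40, 182), (60, 204), (80, 214), (100, 214), (120, 223), (140, 230), (160, 229), (180, 194), (200, 136), (220, 26), (240, 24), (260, 22), (280, 21), (300, 0), (320, 0), (340, 0)]
```

>>> {"method": "servo_tool", "body": {
  "targets": [
    [0,0,1,0],
    [0,0,2,0],
    [0,0,2.4,0],
    [0,0,2.7,0],
    [0,0,2.95,0],
    [0,0,3.1,0],
    [0,0,3.1,0]
  ]
}}

```text
time: 18.55
tool_pos: [0.6399, -0.1067, 0.0195]
ee_rot: [3.14, -0.001, 2.216]
wrist_force: [-4.1, 3.6, 7.0]
width: 0.0131
finger_force: 30.0
```

>>> {"method": "servo_tool", "body": {
  "targets": [
    [0,0,0,0],
    [0,0,0,0],
    [0,0,0,0],
    [0,0,0,0]
  ],
  "claw": 170
}}

```text
time: 19.05
tool_pos: [0.6399, -0.108, 0.0173]
ee_rot: [-3.141, -0.0, 2.215]
wrist_force: [0.0, 0.1, 0.0]
width: 0.0312
finger_force: 0.0
```

>>> {"method": "servo_tool", "body": {
  "targets": [
    [0,0,-1,0],
    [0,0,-4,0],
    [0,0,-8,0],
    [0,0,-13,0],
    [0,0,-18,0],
    [0,0,-18,0]
  ]
}}

```text
time: 19.8
tool_pos: [0.6426, -0.1086, 0.2053]
ee_rot: [3.133, 0.01, 2.215]
wrist_force: [1.0, -0.7, 0.4]
width: 0.0316
finger_force: 0.0
```

Run:
```python
from h import *
o=get_obs();print(o["time"],o["tool_pos"],o["ee_rot"],o["width"],o["wrist_force"])
im,m,e,far,b=dip("wrist",(320,120),(150,0,490,345))
cu=wplane(m,e[0],.036);t=wplane(m,far,.028);print(cu,t,np.linalg.norm((cu-t)[:2]))
K=np.argwhere(b);rows=b.sum(1)
cont=max(cv2.findContours(cv2.morphologyEx(b.astype(np.uint8),2,np.ones((21,21))),0,1)[0],key=len)[:,0]
Q=np.array([wplane(m,p,.036)[:2] for p in cont]);d=Q-Q.mean(0);print("axes fit",cv2.fitEllipse(Q.astype(np.float32)*1000))
im2,m2,e2,far2,b2=dip("scene",(290,215),(240,160,350,290)); print(plane(m2,e2[0],.036),plane(m2,far2,.03))
```

```text
19.8 [ 0.64255649 -0.1085677   0.20526783] [3.13349551 0.01033368 2.2151979 ] 0.03163785206562673 [ 1.02655482 -0.66934142  0.36804297]
wrist st [272, 63, 89, 161, 6649] ell [313.9 108.9  76.4  89.1 121.5] tail [307 223]
[ 0.58299223 -0.03859358  0.036     ] [ 0.6528269  -0.14516208  0.028     ] 0.12741163631340682
axes fit ((582.6819458007812, -38.27351379394531), (81.8922119140625, 94.91168212890625), 91.8115005493164)
scene st [263, 206, 46, 53, 841] ell [288.4 223.1  21.5  27.9 126.2] tail [265 258]
[ 0.59416465 -0.04576181  0.036     ] [ 0.65990694 -0.14259151  0.03      ]
```

Run:
```python
from h import *
for n,nr,f in(("wrist",(314,109),wplane),("scene",(288,223),plane)):
    im=snapshot(n);m=camera_model(n);h,s,v=[a.astype(int) for a in cv2.split(cv2.cvtColor(im,cv2.COLOR_BGR2HSV))]
    for st,vt in((75,140),(90,110),(90,90)):
        k=((s<st)&(v>vt));
        if n=="wrist":k[240:]=0
        b,c,S=blob(k,nr,100);k=b.astype(np.uint8);sz=15 if n=="wrist" else 7
        cup=cv2.morphologyEx(cv2.morphologyEx(k,3,np.ones((5,5))),2,cv2.getStructuringElement(2,(sz,sz)))
        cn=max(cv2.findContours(cup,0,1)[0],key=len)[:,0]
        Q=np.array([f(m,p,.036)[:2] for p in cn],np.float32)*1000
        pts=np.argwhere(b)[:,::-1];P=np.array([f(m,p,.03)[:2] for p in pts])*1000;ce=np.array(cv2.minEnclosingCircle(Q)[0]);dd=np.linalg.norm(P-ce,axis=1);H=P[dd>60]
        print(n,st,vt,S.tolist(),np.round(ce,1),cv2.minEnclosingCircle(Q)[1],"ell",np.round(cv2.fitEllipse(cv2.convexHull(Q))[1],1),"max",dd.max(),"tail",P[dd.argmax()].round(1))
```

```text
wrist 75 140 [274, 65, 90, 164, 6910] [584.9 -36.5] 49.073787689208984 ell [92.7 95.8] max 129.255370107903 tail [ 653.8 -145.9]
wrist 90 110 [274, 65, 91, 164, 7476] [592.  -47.7] 62.55493927001953 ell [ 93.  125.9] max 116.07618413918497 tail [ 652.9 -146.5]
wrist 90 90 [274, 65, 91, 164, 7484] [592.  -47.7] 62.55493927001953 ell [ 92.9 125.9] max 116.07618413918497 tail [ 652.9 -146.5]
scene 75 140 [263, 207, 46, 52, 817] [593.6 -36.9] 52.23991775512695 ell [ 89.8 104.9] max 124.78377981838189 tail [ 659.9 -142.6]
scene 90 110 [262, 195, 47, 65, 940] [591.8 -39.1] 53.537132263183594 ell [ 93.3 109.4] max 125.19921847456595 tail [ 658.8 -144.9]
scene 90 90 [262, 193, 47, 67, 1034] [582.2 -43.2] 57.11271667480469 ell [ 96.6 119.3] max 127.57762034402167 tail [ 663.7 -141.4]
```

```bash
cat > head.py <<'E'
from h import *
from scipy.spatial.transform import Rotation as R
from scipy.optimize import least_squares
def TW(p,r):
    T=np.eye(4);T[:3,:3]=R.from_euler("xyz",r).as_matrix();T[:3,3]=p;return T
o=get_obs();m=camera_model("wrist");rel=m["camera_from_world"]@TW(o["tool_pos"],o["ee_rot"])
m7=dict(camera_matrix=m["camera_matrix"],camera_from_world=rel@np.linalg.inv(TW([0.48108676,0.07552973,0.24401474],[3.1384,.0011,1.59016])))
def pproj(mm,p):
    T=np.array(mm["camera_from_world"]);q=T[:3,:3]@p+T[:3,3];K=np.array(mm["camera_matrix"]);return K[:2,:2]@[q[0]/-q[2],-q[1]/-q[2]]+K[:2,2]
V=[("w7",cv2.imread("pics/w7.png"),m7,wproj,(455,100,550,190)),("top0",cv2.imread("pics/top0.png"),camera_model("top"),pproj,(268,178,288,196)),("scene0",cv2.imread("pics/scene0.png"),camera_model("scene"),pproj,(345,150,372,182))]
for n,im,mm,f,(x0,y0,x1,y1) in V:
    k=cv2.cvtColor(im,cv2.COLOR_BGR2HSV)[y0:y1,x0:x1,2]<60;ys,xs=np.nonzero(k);print(n,"dark box",xs.min()+x0,ys.min()+y0,xs.max()+x0,ys.max()+y0)
    for c in((.6165,.1355),(.6215,.1355),(.6165,.1405)):
        C=np.array([f(mm,np.array([c[0]+a*.015,c[1]+b*.017,z])) for a in(-1,1) for b in(-1,1) for z in(.192,.232)]);print("  ",c,C.min(0).round(1),C.max(0).round(1))
E
python3 head.py
```

```text
w7 dark box 455 127 536 176
   (0.6165, 0.1355) [475.9 128.3] [540.6 182.7]
   (0.6215, 0.1355) [481.3 128.9] [545.5 183. ]
   (0.6165, 0.1405) [476.5 121.5] [541.  175.6]
top0 dark box 272 184 284 195
   (0.6165, 0.1355) [271.  182.1] [284.5 196. ]
   (0.6215, 0.1355) [271.  180.3] [284.5 194.3]
   (0.6165, 0.1405) [269.2 182.1] [282.7 196. ]
scene0 dark box 349 157 366 181
   (0.6165, 0.1355) [347.2 154.4] [367.  177.8]
   (0.6215, 0.1355) [348.2 155.8] [368.  179.2]
   (0.6165, 0.1405) [348.9 153.7] [368.7 177.1]
```

>>> {"method": "servo_tool", "body": {
  "targets": [
    [0,0,-4,-4],
    [1.5,1,-8,-13],
    [5,3,-11.5,-23],
    [9,5.5,-12,-33],
    [13,8,-12,-43],
    [17,10,-12,-50],
    [20,11.8,-12,-54.5],
    [21.3,12.5,-12,-54.5]
  ],
  "claw": 30
}}

```text
time: 21.0
tool_pos: [0.6111, 0.1392, 0.3151]
ee_rot: [-3.141, -0.004, -3.115]
wrist_force: [0.9, -0.6, 0.1]
width: 0.0826
finger_force: 0.0
```

>>> {"method": "servo_tool", "body": {
  "targets": [
    [0,0,0,0],
    [0,0,0,0],
    [0,0,0,0]
  ]
}}

```text
time: 21.38
tool_pos: [0.6122, 0.1361, 0.3173]
ee_rot: [-3.141, -0.0, -3.119]
wrist_force: [-0.0, -0.4, 0.3]
width: 0.0831
finger_force: 0.0
```

Run:
```python
from h import *
o=get_obs();print(o["time"],o["tool_pos"],o["ee_rot"],o["width"],o["joint_positions"])
n="scene";im=snapshot(n);m=camera_model(n);h,s,v=[a.astype(int) for a in cv2.split(cv2.cvtColor(im,cv2.COLOR_BGR2HSV))]
b,c,S=blob((s<90)&(v>90),(288,223),100);print(S.tolist())
im=snapshot("top");m=camera_model("top");h,s,v=[a.astype(int) for a in cv2.split(cv2.cvtColor(im,cv2.COLOR_BGR2HSV))]
k=(s<75)&(v>120);k[:,:285]=0;b,c,S=blob(k,(333,215),60);print(S.tolist(),c)
cup=cv2.morphologyEx(b.astype(np.uint8),2,cv2.getStructuringElement(2,(9,9)));cn=max(cv2.findContours(cup,0,1)[0],key=len)[:,0];Q=np.array([plane(m,p,.036)[:2] for p in cn],np.float32)*1000;print(cv2.minEnclosingCircle(Q),cv2.fitEllipse(Q))
```

```text
21.375 [0.6121603  0.13610443 0.31730325] [-3.14115681e+00 -1.63152690e-04 -3.11903454e+00] 0.08307645671037944 [ 1.28621791e-01  2.69189443e-01  9.68009511e-01 -4.40434017e-04
  1.90460205e+00 -1.46487694e+00]
[262, 205, 47, 55, 1048]
[321, 188, 50, 39, 881] [339.62656073 209.10896708]
((586.41357421875, -36.1691780090332), 51.45380401611328) ((585.3887939453125, -34.71258544921875), (94.85060119628906, 97.5973892211914), 27.034103393554688)
```

>>> {"method": "servo_tool", "body": {
  "targets": [
    [-0.3,0.1,3,0],
    [-0.3,0.1,6,0],
    [-0.3,0.1,8.5,0],
    [-0.3,0.1,10,0],
    [-0.3,0.1,10.7,0],
    [-0.3,0.1,10.7,0]
  ]
}}

```text
time: 22.22
tool_pos: [0.615, 0.1384, 0.2107]
ee_rot: [-3.142, 0.0, -3.117]
wrist_force: [-0.3, -0.2, -0.4]
width: 0.0829
finger_force: 0.0
```

>>> {"method": "servo_tool", "body": {
  "targets": [
    [0,0,0,0],
    [0,0,0,0],
    [0,0,0,0],
    [0,0,0,0],
    [0,0,0,0],
    [0,0,0,0]
  ],
  "claw": 255
}}

```text
time: 22.98
tool_pos: [0.615, 0.1378, 0.2107]
ee_rot: [-3.141, 0.0, -3.117]
wrist_force: [0.3, -3.8, 0.5]
width: 0.0339
finger_force: 30.0
```

>>> {"method": "servo_tool", "body": {
  "targets": [
    [0,0,-0.2,0],
    [0,0,-0.4,0],
    [0,0,-0.4,0]
  ]
}}

```text
time: 23.35
tool_pos: [0.6149, 0.1378, 0.2137]
ee_rot: [-3.14, -0.001, -3.118]
wrist_force: [1.7, -6.0, -5.4]
width: 0.0343
finger_force: 30.0
```

>>> {"method": "servo_tool", "body": {
  "targets": [
    [0,0,-0.8,0],
    [0,0,-2,0],
    [0,0,-3.5,0],
    [0,0,-5,0],
    [0,0,-6.5,0],
    [0,0,-8,0],
    [0,0,-9,0],
    [0,0,-9.6,0]
  ]
}}

```text
time: 24.35
tool_pos: [0.6149, 0.1378, 0.3103]
ee_rot: [-3.14, -0.001, -3.118]
wrist_force: [1.1, -5.0, -5.4]
width: 0.0342
finger_force: 30.0
```

>>> {"method": "servo_tool", "body": {
  "targets": [
    [0,0,-0.3,0],
    [0,0,-0.6,0],
    [0,0,-0.9,0],
    [0,0,-0.9,0]
  ]
}}

```text
time: 24.85
tool_pos: [0.6149, 0.1378, 0.3192]
ee_rot: [-3.14, -0.0, -3.118]
wrist_force: [1.4, -5.1, -2.7]
width: 0.0341
finger_force: 30.0
```

Run:
```python
from h import *
o=get_obs();print(o["time"],o["tool_pos"],o["width"],o["wrist_force"])
im=snapshot("scene");cv2.imwrite("pics/end.png",im);m=camera_model("scene")
h,s,v=[a.astype(int) for a in cv2.split(cv2.cvtColor(im,cv2.COLOR_BGR2HSV))]
i0=cv2.imread("pics/scene0.png")
# lamp panel shift
def panel(im):
    h,s,v=[a.astype(int) for a in cv2.split(cv2.cvtColor(im,cv2.COLOR_BGR2HSV))]
    k=(s<70)&(s>15)&(v>70)&(v<160)&(h>80)&(h<125);k[:,:330]=0;k[:100]=0;k[240:]=0;k[:,430:]=0
    n,l,S,c=cv2.connectedComponentsWithStats(k.astype(np.uint8));i=1+S[1:,4].argmax();return S[i].tolist(),c[i].round(1)
print(panel(i0),panel(im))
def pr(p):
    T=np.array(m["camera_from_world"]);q=T[:3,:3]@p+T[:3,3];K=np.array(m["camera_matrix"]);return K[:2,:2]@[q[0]/-q[2],-q[1]/-q[2]]+K[:2,2]
for z in(.185,.285,.295):print(z,pr(np.array([.73,.138,z])))
b,c,S=blob((s<90)&(v>90),(288,223),100);print("dip",S.tolist())
t=(h<11)&(s>120);print("tagine etc ok")
```

```text
24.85 [0.61491868 0.13783899 0.31923508] 0.03413827658321392 [ 1.4347516  -5.12781135 -2.66758044]
([355, 186, 54, 40, 1183], array([381.3, 204.8])) ([361, 157, 59, 42, 1360], array([389.4, 177.3]))
0.185 [380.48997117 206.48648706]
0.285 [387.62156843 181.56514119]
0.295 [388.40777674 178.81773854]
dip [262, 205, 47, 55, 1046]
tagine etc ok
```

>>> {"method": "servo_tool", "body": {
  "targets": [
    [0,0,-0.1,0],
    [0,0,-0.2,0],
    [0,0,-0.25,0],
    [0,0,-0.25,0],
    [0,0,-0.25,0],
    [0,0,-0.25,0]
  ]
}}

```text
time: 25.65
tool_pos: [0.6149, 0.1378, 0.3213]
ee_rot: [-3.14, -0.001, -3.118]
wrist_force: [2.1, -4.3, -5.0]
width: 0.034
finger_force: 30.0
```

```bash
python3 -c "
from bench import *
print(get_obs()['tool_pos']);print(close_job())"
```

```text
[0.61490313 0.13784552 0.32131179]
the job is handed in; nothing more can be done
None
```

I handed the job in at about 26 s of the 64 s; no verdict came back. The last images show all five balls in the bowl, and the dipper measures upright on the bench, let go. The head is gripped with the button in, up about 110 mm at its second stop. The dipper did slip from the fingers after the pour and landed leaning on the lamp's foot, so I picked it up again and set it down.

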